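Peel the top insert tray off the stack and hold it over the light panel

ROBOT

A 7-joint arm with a two-finger parallel gripper is mounted at the origin on the work surface. World frame = base frame: x ahead of the robot, y to its left, z up, the work surface at z = 0. Lengths are in m, angles in rad, forces in N, time in s.
With the tool pointing down it reaches from about 0.425 to 0.925 m from the base axis. Payload 6.8 kg.
Tool frame: the origin (TCP) lies at the very end of the fingers, on their centre line; the grasp point (between the pads) lies 19 mm behind it; z points along the fingers, y is the line along which they close (so a half turn about z gives the same grasp; the last joint's range is limited). The gripper opens to 85 mm and grips with 20 to 120 N. Pads are 22 mm wide; open, the fingers measure 114 mm over their backs; the gripper's body (76 mm by 85 mm) begins 54 mm behind the grasp point. The pads swing forward as they close: fully open they stand 13 mm farther back than shut.
Start: joints at [-1.269, 0.477, 0.022, 1.555, -0.011, 1.109, -0.083], TCP at [0.269, 0.619, 0.231] pointing down, gripper open.
Joint ranges: [-2.96, 2.96], [-0.34, 2.1], [-1.41, 1.46], [0.24, 2.44], [-1.37, 4.51], [0.17, 1.92], [-2.96, 2.96]. Speed limits (rad/s): [2.39, 2.39, 3.14, 3.14, 3.14, 3.14, 3.14].

INTERFACE

Orientations are given as a unit quaternion [w, x, y, z].
In Python, from station import bot gives the robot as it stands. The module is installed in compiled form; this text tells all that it offers.
- The arm moves only by the shell command python3 -m jog 'ROWS' [OPENING] [FORCE]. ROWS is JSON, a list of rows, each a list of 4 numbers: the shift along the tool's x, y, z in cm, then the turn about the tool's z in rad. In form: [[x, y, z, spin], ...]. A call has 1 to 20 rows; each row is the pose to reach, as a shift and turn from the pose commanded when the call began, along the tool's axes at that moment; what a row does not reach only later rows make up. A row lasts 1/12 s, in which the tool goes at most 41.7 mm and 7.16 degrees, less where a joint would pass 70% of its speed; a pose out of reach is approached as far as the arm can. A call with a gripper value outside its range is refused whole. OPENING is the closure, from -1 (fully open) to 1 (shut), set as the call begins (- or left out, the last holds). The fingers move at their own pace and stop on an object; FORCE is the grip in N (left out, the last holds). Time passes only in rows, so rows that repeat a pose let the fingers close. It gives the time, the measured TCP pose, the force, the opening and the grip force at its end, in the units of the state.
- bot.get_obs(): the state, without advancing time (a new reading comes with each control period).
- bot.read_camera(name): name is "scene" or "top" or "wrist"; returns a dict with "pixels" (420x560x3 uint8, red, green, blue), "depth" (420x560 float32, m along the optical axis (not along the pixel's ray), 0 where there is no reading), "fovy" (degrees; the focal length in pixels is half the picture's height over the tangent of half this angle, whatever the lens; pixels are square), "cx", "cy" (the principal point, pixels), "pose" (4x4, takes a point from camera to world coordinates). Camera axes: x right, y down, z forward; pixel columns grow to the right and rows downward; lengths in m; the calibration is good to about 2 mm. A picture is of the moment at which its call begins.
- bot.hand_in(): hands the job in; it is judged then, once.
The state is a dict: "t": time; "q": joint angles; "joint_vel": joint speeds; "joint_torque": joint torques, N m; "eef_pos": TCP position; "tool_rot": TCP orientation; "contact_force": force on the tool from outside, world axes, zero at the start; "torque": the same for the moment, N m; "gripper_width": opening from 0.0 (shut) to 1.0 (fully open); "grasp_force": force on a finger pad.
Only numpy, scipy, OpenCV 4.12 (cv2) and the standard library are available. Lean on these libraries where they do the work, as an engineer would, in place of code of your own. Each camera call takes 0.05 s, during which the arm holds its last target. There are 200 camera calls.

TASK

The formed trays in the stack cling together: take the top one by its upright corner ear and lift that corner first, with the opposite corner still resting on the stack, until it has peeled free and the rest of the stack is left standing where it is. Then carry the tray to the light panel and finish while holding it there, level and still, centred about 10 cm above the panel, for its check. Leave the other things on the bench alone and do not put the tray down or let go.

Things in the scene. Friction and masses are not known exactly. Their poses are not given: they have to be found in the camera images.
- tray: Top tray: white, square, rim 160 x 160 x 3 mm, nine cups in a 122 mm square pocket reaching 18 mm below the rim's underside; 50 g. Origin: centre, at the rim's underside (60 mm above the table when nested); x, y along the sides, z up. Lifting ear at the +x +y corner. Its walls cling to the stack for the first 14 mm of rise: roughly 3 to 4 N at the ear peels it, 6 N straight up.
- ear (a point): Grip point in the tray's upright ear, at (68, 68, 23) mm in the tray's frame. The ear is a block 22 mm long along the tray's diagonal (direction (1, 1)), 10 mm thick across it, reaching from 3 to 35 mm above the rim's underside. Pinch it from above across the 10 mm, fingers closing along the tray's (-1, 1). Axes as the tray's.
- far_corner (a point): The corner of the tray's rim across the diagonal from the ear, at (-80, -80, 0) mm in the tray's frame (rim's underside).
- stack: The rest of the nested stack, white trays that act as one loose block, 160 x 160 mm, 60 mm high, about 1 kg. Origin: centre of its underside; axes parallel to the top tray's. The top tray's rim lies on its top face, its pocket in a 132 mm square cavity, 5 mm clear all round but for the clinging strips.
- panel: Light panel for checking trays: flat black slab 180 x 180 x 18 mm with a white plate 150 x 150 mm on it, top at 22 mm. Fixed to the table. Origin: centre of its underside.
- jar: Bystander: small jar, 48 mm across, 62 mm tall. Leave it alone. Origin: centre of the underside.
- spatula: Bystander: spatula lying flat, 200 mm long. Leave it alone. Origin: under the tool, axis x along it.
- spray: Bystander: bottle, 64 mm across, 190 mm tall. Leave it alone. Origin: centre of the underside.
- bowl: Bystander: steel bowl, 120 mm across, 50 mm tall. Leave it alone. Origin: centre of the underside.
- carton: Bystander: cardboard carton 90 x 130 x 50 mm. Leave it alone. Origin: centre of the underside.
- tape: Bystander: roll of tape lying flat, 76 mm across, 20 mm tall. Leave it alone. Origin: centre of the underside.
- cup: Bystander: steel cup, 72 mm across, 80 mm tall. Leave it alone. Origin: centre of the underside.

How it is judged:
On the way:
1. the ear's corner is peeled up at least 25 mm while the opposite corner still lies on the stack (within 12 mm) (z of ear in the frame of stack above 0.108 m and z of far_corner in the frame of stack below 0.072 m and contact force between tray and the fingers above 0.5 N), for 0.1 s.
At the end, for the whole second after the job is handed in: Tray held still in the fingers, centre within 40 mm of the panel's (from above), rim's underside 90 to 210 mm above the table, level within 0.22 rad, touching neither panel nor stack; the rest of the stack and the bystanders within 30 mm of where they were, stack upright (horizontal distance between tray and panel below 0.04 m and z of tray in the frame of panel between 0.09 and 0.21 m and angle between tray's own z axis and vertical below 0.22 rad and contact force between tray and the fingers above 0.5 N and contact force between tray and stack below 0.05 N and contact force between tray and panel below 0.05 N and linear speed of tray below 0.03 m/s and angular speed of tray below 0.2 rad/s and distance of each of stack, jar, spatula, spray, bowl, carton, tape, cup from where it was at the start of the episode below 0.03 m and angle between stack's own z axis and vertical below 0.05 rad and height (world z) of stack below 0.01 m); the arm keeps its last pose, push and grip.
It fails at once if the rest of the stack is lifted, tipped or dragged (distance of stack from where it was at the start of the episode above 0.04 m or angle between stack's own z axis and vertical above 0.15 rad).
It fails at once if a bystander is knocked away (distance of any of jar, spatula, spray, bowl, carton, tape, cup from where it was at the start of the episode above 0.04 m).
It also fails if it takes over 48 s, if anything falls off the work surface, if the arm or the gripper's body presses on something with over 40 N, if the wrist force passes 120 N, or if a joint passes its speed limit or range.

## Working session

There is one attempt and no reset: what is moved stays moved. The work goes in short steps, Python scripts to look and compute and a shell command to move; the robot and the scene stay as the last step left them, time stands still between calls to the robot, and variables do not carry over. Pictures are saved under pics/ and viewed, at most 10 in all, crops included, and the job is handed in when it is done.

```bash
mkdir -p pics; cat > h.py <<'E'
import numpy as np, cv2
from station import bot
def cam(n):
    c=bot.read_camera(n); d=c["depth"]; f=210/np.tan(np.radians(c["fovy"])/2)
    v,u=np.mgrid[:420,:560]
    P=np.stack([(u-c["cx"])/f*d,(v-c["cy"])/f*d,d],-1)@c["pose"][:3,:3].T+c["pose"][:3,3]
    P[d==0]=np.nan
    return c["pixels"],P
E
python3 - <<'E'
from h import *
print(bot.get_obs())
for n in("top","scene"):
    im,P=cam(n); cv2.imwrite(f"pics/{n}0.png",im[...,::-1]); np.save(n,P)
E
```

```text
{'t': 0.0, 'q': array([-1.26910257,  0.47780697,  0.02232096,  1.55645619, -0.01153059,
        1.10928362, -0.08313544]), 'joint_vel': array([ 0.00092245,  0.00055498, -0.00104002,  0.0001121 , -0.00154176,
       -0.00083581, -0.00142415]), 'joint_torque': array([ 1.86537891e-04, -5.96459198e+01,  1.60798822e+00, -2.81186932e+01,
        1.24080377e-02,  9.29700269e-03,  8.88861081e-06]), 'eef_pos': array([0.26869254, 0.61857149, 0.23031873]), 'tool_rot': array([-1.36507279e-04,  2.03471424e-01,  9.79080459e-01, -9.03153701e-04]), 'contact_force': array([-0.50069455,  0.64546048, -1.21013022]), 'torque': array([-0.01441311,  0.01338427, -0.02779225]), 'grasp_force': 0.0, 'gripper_width': 0.9998773261072014}
```

View pics/top0.png

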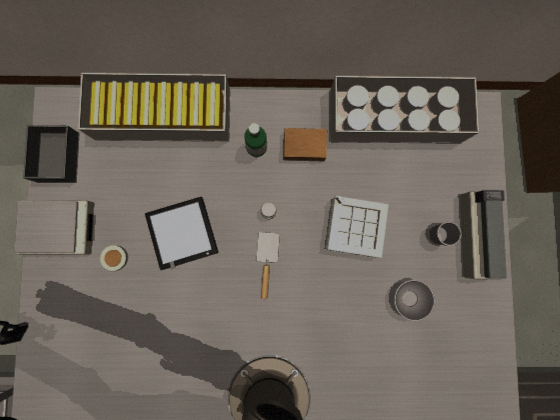

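View pics/scene0.png

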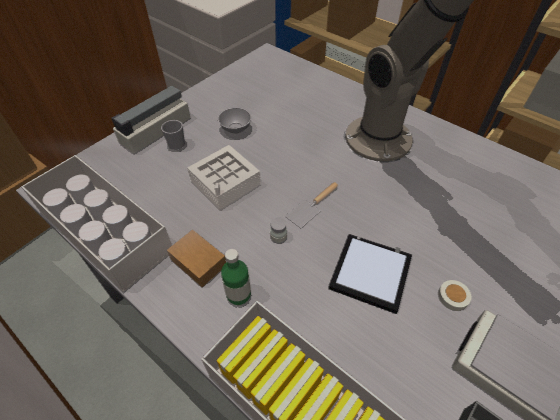

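The top view shows the stack at about (357,228) with its ear at the upper-left corner (338,201). The panel is at (181,233). The jar (269,211), spatula (267,262), spray bottle (256,138) and carton (305,143) lie between and around them. The scene view agrees, with the ear at about (217,187). Next I'll measure the poses.

```bash
python3 - <<'E'
from h import *
P=np.load("top.npy"); S=np.load("scene.npy")
def rect(Q,n):
    r=cv2.minAreaRect((Q[:,:2]*1000).astype(np.float32)); print(n,len(Q),r[0],r[1],r[2],np.median(Q[:,2]))
def win(P,u0,u1,v0,v1,a,b):
    Q=P[v0:v1,u0:u1].reshape(-1,3); return Q[(Q[:,2]>a)&(Q[:,2]<b)]
rect(win(P,315,400,185,270,.055,.075),"rim")
q=win(P,315,400,185,270,.077,.12);print("ear top",q.mean(0),len(q),q[:,2].max());rect(q,"ear")
rect(win(P,135,230,190,280,.012,.04),"panel")
q=win(S,180,270,140,210,.05,.075);q=q[np.isfinite(q[:,0])];rect(q,"rimS")
q=win(S,205,230,175,200,.08,.12);print("earS",q.mean(0),len(q),q[:,2].max());rect(q,"earS")
for n,(u,v) in dict(jar=(269,211),spat=(267,245),spray=(256,138),carton=(305,143),cup=(445,233),bowl=(412,300)).items(): print(n,P[v,u])
E
```

```text
rim 1586 (503.4796142578125, -262.040771484375) (160.98428344726562, 160.27723693847656) 81.22469329833984 0.06278854545345436
ear top [ 0.58044875 -0.20392446  0.09250818] 35 0.0996506451204402
ear 35 (580.8695068359375, -204.83029174804688) (21.168556213378906, 10.275850296020508) 38.25782012939453 0.09401063302137347
panel 3532 (484.0001220703125, 266.96630859375) (185.23748779296875, 180.00741577148438) 17.256799697875977 0.020725316342842914
rimS 1634 (502.6573791503906, -262.1336669921875) (166.49705505371094, 163.0509033203125) 81.07195281982422 0.06369906245589152
earS [ 0.58312723 -0.2020369   0.09238545] 40 0.09966757215708322
earS 40 (581.4772338867188, -204.27655029296875) (23.21202850341797, 10.056314468383789) 36.12384796142578 0.09558331899883205
jar [0.54818211 0.00098773 0.05826284]
spat [0.44913603 0.00710978 0.00296413]
spray [0.7438998  0.03747896 0.14316934]
carton [ 0.75792862 -0.10759985  0.04822728]
cup [ 0.48715091 -0.54593074  0.00421999]
bowl [ 0.28240404 -0.43643059  0.00129464]
```

```bash
cat >> h.py <<'E'
from scipy.spatial.transform import Rotation as R
def go(x,y,z,yang=None):
    o=bot.get_obs(); r=R.from_quat(o["tool_rot"],scalar_first=True).as_matrix()
    print("shift cm",np.round(r.T@(np.array([x,y,z])-o["eef_pos"])*100,2))
    a=np.degrees(np.arctan2(r[1,1],r[0,1])); print("y angle",round(a,2), "spin", None if yang is None else round(np.radians(a-yang),4), "tcp",o["eef_pos"].round(4))
E
python3 -c "
from h import *
go(.581,-.2045,.2,-53.8)"
```

```text
shift cm [-61.44 -63.05   3.15]
y angle 66.52 spin 2.0999 tcp [0.2688 0.6186 0.2304]
```

```bash
python3 -m jog '[[-61.4,-63,3.1,2.1],[-61.4,-63,3.1,2.1],[-61.4,-63,3.1,2.1],[-61.4,-63,3.1,2.1],[-61.4,-63,3.1,2.1],[-61.4,-63,3.1,2.1],[-61.4,-63,3.1,2.1],[-61.4,-63,3.1,2.1],[-61.4,-63,3.1,2.1],[-61.4,-63,3.1,2.1],[-61.4,-63,3.1,2.1],[-61.4,-63,3.1,2.1],[-61.4,-63,3.1,2.1],[-61.4,-63,3.1,2.1],[-61.4,-63,3.1,2.1],[-61.4,-63,3.1,2.1],[-61.4,-63,3.1,2.1],[-61.4,-63,3.1,2.1],[-61.4,-63,3.1,2.1],[-61.4,-63,3.1,2.1]]' 0 30
python3 -c "
from h import *
go(.581,-.2045,.2,-53.8)"
```

```text
t: 1.77
eef_pos: [0.5646, -0.1611, 0.2015]
tool_rot: [-0.0, 0.95, 0.311, -0.0]
contact_force: [1.1, -0.2, 0.6]
gripper_width: 0.502
grasp_force: 0.0
shift cm [-1.24  4.47  0.14]
y angle -53.77 spin 0.0006 tcp [ 0.5646 -0.1611  0.2015]
```

```bash
python3 -m jog '[[-1.2,4.4,0,0],[-1.2,4.4,0,0],[-1.2,4.4,0,0],[-1.2,4.4,0,0],[-1.2,4.4,0,0],[-1.2,4.4,0,0]]'
python3 - <<'E'
from h import *
go(.581,-.2045,.2,-53.8)
im,P=cam("wrist"); cv2.imwrite("pics/w1.png",im[...,::-1])
Q=P.reshape(-1,3);Q=Q[np.isfinite(Q[:,0])]
q=Q[(Q[:,2]>.087)&(Q[:,2]<.1)&(abs(Q[:,0]-.58)<.05)&(abs(Q[:,1]+.205)<.05)]
print(len(q),cv2.minAreaRect((q[:,:2]*1000).astype(np.float32)),np.median(q[:,2]))
E
```

```text
t: 2.27
eef_pos: [0.5807, -0.1999, 0.2017]
tool_rot: [-0.001, 0.95, 0.312, -0.0]
contact_force: [0.1, 0.3, -0.7]
gripper_width: 0.498
grasp_force: 0.0
shift cm [-0.25  0.38  0.17]
y angle -53.65 spin 0.0027 tcp [ 0.5807 -0.1999  0.2017]
278 ((581.052734375, -202.723388671875), (21.933385848999023, 9.048291206359863), 36.37919998168945) 0.095128336265464
```

View pics/w1.png

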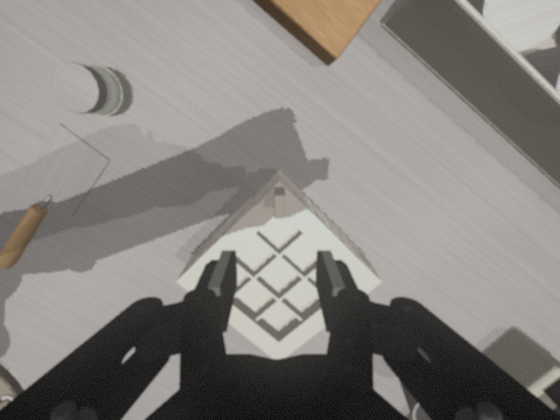

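The wrist view shows the ear at (280,193), on the fingers' centre line (about column 278). I'll correct the small offset and descend.

```bash
python3 -m jog '[[-0.2,0.3,3,0],[-0.2,0.3,6,0],[-0.2,0.3,8,0],[-0.2,0.3,9,0],[-0.2,0.3,9,0],[-0.2,0.3,9,0]]'
python3 -c "
from h import *
go(.581,-.2035,.069,-53.8)"
```

```text
t: 2.82
eef_pos: [0.5812, -0.2053, 0.1124]
tool_rot: [0.0, 0.95, 0.311, 0.0]
contact_force: [0.3, -0.2, 0.4]
gripper_width: 0.498
grasp_force: 0.0
shift cm [ 0.09 -0.15  4.34]
y angle -53.76 spin 0.0008 tcp [ 0.5812 -0.2053  0.1124]
```

```bash
python3 -m jog '[[0.1,-0.1,1.5,0],[0.1,-0.1,3,0],[0.1,-0.1,4.2,0],[0.1,-0.1,4.3,0],[0.1,-0.1,4.3,0]]'
python3 -m jog '[[0,0,0,0],[0,0,0,0],[0,0,0,0],[0,0,0,0],[0,0,0,0],[0,0,0,0],[0,0,0,0],[0,0,0,0],[0,0,0,0],[0,0,0,0]]' 1 30
```

```text
t: 3.23
eef_pos: [0.5813, -0.2043, 0.0693]
tool_rot: [0.0, 0.951, 0.311, 0.0]
contact_force: [0.1, 0.5, -0.6]
gripper_width: 0.499
grasp_force: 0.0
t: 4.07
eef_pos: [0.5817, -0.2045, 0.07]
tool_rot: [0.0, 0.951, 0.311, 0.001]
contact_force: [-0.4, 1.2, 6.1]
gripper_width: 0.114
grasp_force: 30.3
```

```bash
python3 -m jog '[[0,0,-0.2,0],[0,0,-0.4,0],[-0.1,0,-0.6,0],[-0.1,0,-0.8,0],[-0.1,0,-1.0,0],[-0.2,0,-1.2,0],[-0.2,0,-1.4,0],[-0.2,0,-1.6,0],[-0.2,0,-1.6,0]]'
python3 - <<'E'
from h import *
im,P=cam("scene"); cv2.imwrite("pics/s1.png",cv2.resize(im[110:230,150:310,::-1],None,fx=4,fy=4))
E
```

```text
t: 4.82
eef_pos: [0.5797, -0.206, 0.0856]
tool_rot: [0.0, 0.951, 0.311, 0.0]
contact_force: [-0.3, 0.3, -0.5]
gripper_width: 0.109
grasp_force: 29.5
```

View pics/s1.png

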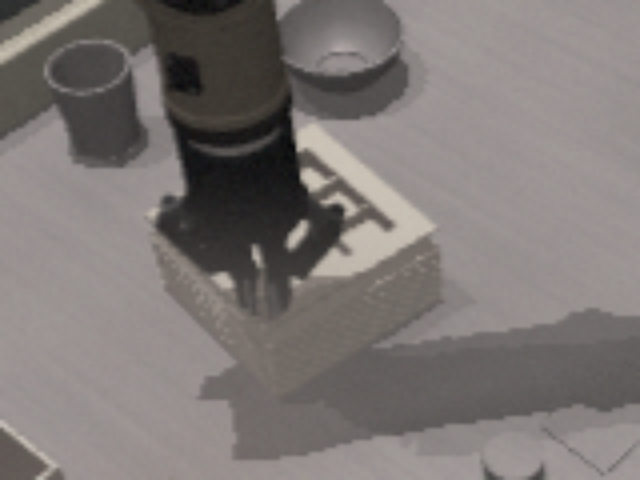

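The view is too coarse to judge: the gripper covers the ear at about (265,300), and the rim runs unbroken to the right corner (435,230). I'll fit the rim plane from depth instead.

```bash
cat >> h.py <<'E'
def rim(cx=.5034,cy=-.262,yaw=-8.78,zl=.05,zh=.16):
    for n in("top","scene"):
        im,P=cam(n); Q=P.reshape(-1,3);Q=Q[np.isfinite(Q[:,0])&(im.reshape(-1,3).min(1)>110)]
        c,s=np.cos(np.radians(yaw)),np.sin(np.radians(yaw)); d=Q-[cx,cy,0]; x=d[:,0]*c+d[:,1]*s; y=-d[:,0]*s+d[:,1]*c
        # solid strip of the rim: outer band only
        a=np.maximum(abs(x),abs(y)); m=(a>.064)&(a<.078)&(Q[:,2]>zl)&(Q[:,2]<zh)&(x+y<.08)
        A=np.c_[x,y,np.ones(len(x))][m]; z=Q[m,2]
        for _ in range(4):
            k=np.linalg.lstsq(A,z,rcond=None)[0]; g=abs(A@k-z)<.004; A,z=A[g],z[g]
        print(n,len(z),"slopes",k[:2].round(3),"ctr z",k[2].round(4),"far",(k@[-.08,-.08,1]).round(4),"ear corner",(k@[.08,.08,1]).round(4))
E
python3 -c "
from h import *
rim()"
```

```text
top 348 slopes [-0.001 -0.002] ctr z 0.0783 far 0.0785 ear corner 0.0781
scene 206 slopes [-0.021  0.004] ctr z 0.0792 far 0.0806 ear corner 0.0779
```

The tray came up level instead of tilting: at 30 N the pads hold it too rigidly to pivot. The wrist load is only the tray, so the stack stayed down. I'll seat it again and peel with the lightest grip.

```bash
python3 -m jog '[[0,0,0.3,0],[0.1,0,0.6,0],[0.1,0,0.9,0],[0.2,0,1.2,0],[0.2,0,1.5,0],[0.2,0,1.6,0],[0.2,0,1.6,0],[0.2,0,1.6,0]]'
python3 -m jog '[[0,0,0,0],[0,0,0,0],[0,0,0,0]]' - 20
python3 -m jog '[[0,0,-0.2,0],[0,0,-0.4,0],[0,0,-0.6,0],[-0.1,0,-0.8,0],[-0.1,0,-1.0,0],[-0.1,0,-1.0,0]]'
python3 -c "
from h import *
rim()"
```

```text
t: 5.63
eef_pos: [0.5819, -0.2041, 0.0703]
tool_rot: [-0.0, 0.951, 0.311, 0.001]
contact_force: [-1.8, 3.1, 14.8]
gripper_width: 0.11
grasp_force: 32.3
t: 5.88
eef_pos: [0.5819, -0.2041, 0.0702]
tool_rot: [-0.0, 0.951, 0.311, 0.001]
contact_force: [-1.7, 3.3, 14.6]
gripper_width: 0.109
grasp_force: 32.3
t: 6.38
eef_pos: [0.5803, -0.2051, 0.0791]
tool_rot: [0.0, 0.951, 0.311, 0.0]
contact_force: [0.2, 0.1, 0.0]
gripper_width: 0.114
grasp_force: 30.0
top 380 slopes [-0.059 -0.063] ctr z 0.0807 far 0.0904 ear corner 0.0709
scene 250 slopes [-0.08 -0.06] ctr z 0.082 far 0.0932 ear corner 0.0708
```

Pressing the ear down tilted the tray the wrong way, with the far corner at 90 mm and the ear corner at 71 mm. The 20 N setting wasn't taken with "-". I'll give it explicitly and ease the grip so the tray swings back down.

```bash
python3 -m jog '[[0,0,0,0],[0,0,0,0],[0,0,0,0]]' 1 20
python3 -m jog '[[0,0,0,0],[0,0,0,0],[0,0,0,0],[0,0,0,0]]' 0.76
python3 -c "
from h import *
rim()"
```

```text
t: 6.73
eef_pos: [0.5802, -0.2049, 0.0788]
tool_rot: [-0.0, 0.951, 0.311, -0.0]
contact_force: [-0.2, -0.3, -0.2]
gripper_width: 0.109
grasp_force: 30.0
t: 7.07
eef_pos: [0.5803, -0.2049, 0.079]
tool_rot: [0.0, 0.951, 0.311, 0.0]
contact_force: [0.1, -0.1, -0.1]
gripper_width: 0.121
grasp_force: 0.0
top 353 slopes [-0.061 -0.066] ctr z 0.0724 far 0.0826 ear corner 0.0623
scene 250 slopes [-0.083 -0.059] ctr z 0.0735 far 0.0848 ear corner 0.0621
```

```bash
python3 -m jog '[[0,0,0,0],[0,0,0,0],[0,0,0,0],[0,0,0,0],[0,0,0,0],[0,0,0,0],[0,0,0,0],[0,0,0,0]]' 0.5
python3 - <<'E'
from h import *
rim()
im,P=cam("top"); cv2.imwrite("pics/t2.png",cv2.resize(im[180:280,300:420,::-1],None,fx=5,fy=5))
E
```

```text
t: 7.83
eef_pos: [0.5803, -0.2049, 0.0789]
tool_rot: [-0.0, 0.951, 0.311, 0.0]
contact_force: [-0.1, -0.7, -1.0]
gripper_width: 0.251
grasp_force: 0.0
top 354 slopes [-0.059 -0.054] ctr z 0.073 far 0.082 ear corner 0.064
scene 265 slopes [-0.071 -0.061] ctr z 0.0745 far 0.0851 ear corner 0.0638
```

View pics/t2.png

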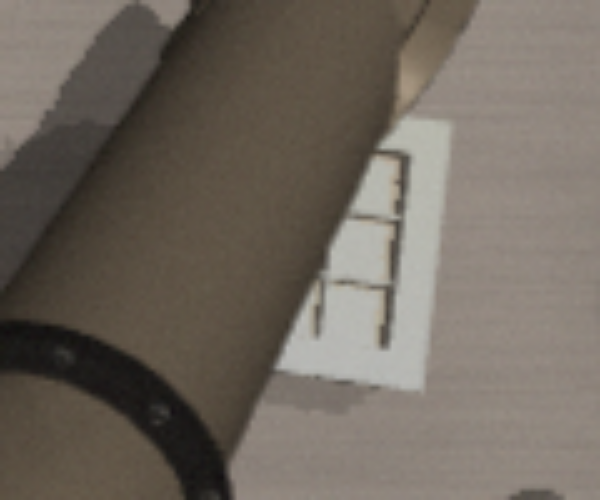

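The tray's right and lower rim edges are visible at (425–450,120–390), with a shadow under the lower edge at (320,395), so the far side is propped up. I'll raise the open gripper clear and measure.

```bash
python3 -m jog '[[0,0,-2,0],[0,0,-4,0],[0,0,-8,0],[10,0,-14,0],[15,-10,-18,0],[20,-15,-18,0],[20,-20,-18,0],[20,-20,-18,0],[20,-20,-18,0],[20,-20,-18,0]]' 0
python3 - <<'E'
from h import *
rim()
im,P=cam("top"); cv2.imwrite("pics/t3.png",cv2.resize(im[180:280,300:420,::-1],None,fx=5,fy=5))
P=P[185:270,315:400].reshape(-1,3)
for a,b in((.055,.092),(.006,.053)):
    q=P[(P[:,2]>a)&(P[:,2]<b)];print(len(q),cv2.minAreaRect((q[:,:2]*1000).astype(np.float32)))
im,P=cam("scene");cv2.imwrite("pics/s3.png",cv2.resize(im[130:220,170:290,::-1],None,fx=6,fy=6)); Q=P[130:220,170:290].reshape(-1,3)
c,s=np.cos(np.radians(-8.78)),np.sin(np.radians(-8.78)); d=Q-[.5034,-.262,0]; x=d[:,0]*c+d[:,1]*s; y=-d[:,0]*s+d[:,1]*c
z=Q[:,2]
for lo,hi in((.015,.03),(.03,.045),(.045,.055)):
  m=(z>lo)&(z<hi)
  for n,w,v in(("x",x,y),("y",y,x)):
    k=m&(abs(v)<.05)&(w>.06)&(w<.1); print(lo,n,k.sum(),np.median(w[k]).round(4) if k.any() else 0)
E
```

```text
t: 8.82
eef_pos: [0.6233, 0.0547, 0.254]
tool_rot: [-0.0, 0.951, 0.311, 0.0]
contact_force: [0.4, 0.8, -0.1]
gripper_width: 0.497
grasp_force: 0.0
top 663 slopes [-0.061 -0.059] ctr z 0.0727 far 0.0824 ear corner 0.0631
scene 416 slopes [-0.067 -0.066] ctr z 0.0747 far 0.0853 ear corner 0.064
2421 ((502.6270751953125, -263.4670715332031), (163.8155059814453, 162.30712890625), 81.2135009765625)
502 ((507.6273193359375, -270.5859375), (256.50201416015625, 257.7256774902344), 0.011052114889025688)
0.015 x 45 0.0793
0.015 y 72 0.0789
0.03 x 50 0.0794
0.03 y 75 0.0781
0.045 x 30 0.0797
0.045 y 49 0.0789
```

View pics/s3.png

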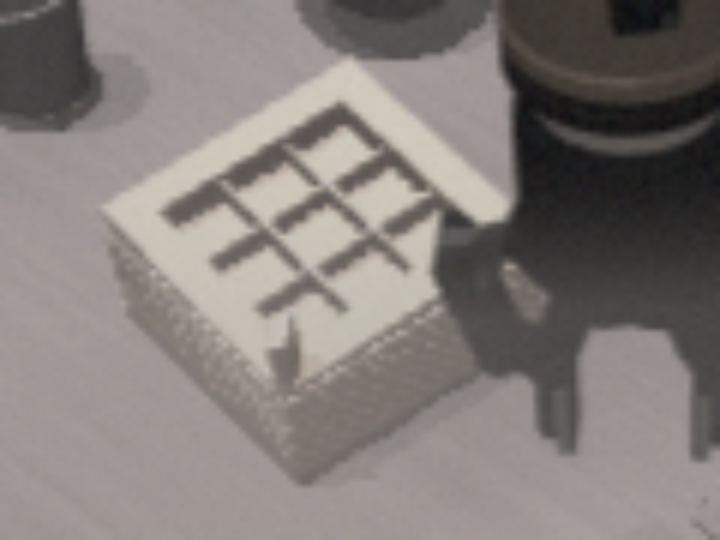

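The stack is where it was (faces within 1 mm). The tray's ear side is seated at (290,350), but the far side at (350,65) is propped about 20 mm up. I'll press the far corner down gently with closed fingertips to re-nest it.

```bash
python3 -c "
from h import *
go(.421,-.322,.13,-53.8)"
```

```text
shift cm [-38.68  18.28  12.33]
y angle -53.59 spin 0.0037 tcp [0.6237 0.0546 0.2535]
```

```bash
python3 -m jog '[[-38.7,18.3,4,0],[-38.7,18.3,4,0],[-38.7,18.3,4,0],[-38.7,18.3,4,0],[-38.7,18.3,4,0],[-38.7,18.3,4,0],[-38.7,18.3,4,0],[-38.7,18.3,4,0],[-38.7,18.3,4,0],[-38.7,18.3,4,0],[-38.7,18.3,4,0],[-38.7,18.3,4,0],[-38.7,18.3,8,0],[-38.7,18.3,12,0],[-38.7,18.3,12,0],[-38.7,18.3,12,0]]' 1
python3 -c "
from h import *
go(.421,-.322,.09,-53.8)"
```

```text
t: 10.35
eef_pos: [0.4179, -0.3229, 0.1324]
tool_rot: [-0.002, 0.951, 0.31, -0.002]
contact_force: [0.7, -0.4, 0.7]
gripper_width: -0.001
grasp_force: 0.0
shift cm [0.31 0.13 4.24]
y angle -53.87 spin -0.0011 tcp [ 0.4179 -0.3229  0.1324]
```

```bash
python3 -m jog '[[0.3,0.1,2,0],[0.3,0.1,4,0],[0.3,0.1,5,0],[0.3,0.1,5.5,0],[0.3,0.1,6,0],[0.3,0.1,6,0]]'
python3 -c "
from h import *
rim()"
```

```text
t: 10.85
eef_pos: [0.4229, -0.3228, 0.074]
tool_rot: [0.0, 0.951, 0.311, 0.0]
contact_force: [0.6, -0.9, 0.8]
gripper_width: 0.001
grasp_force: 0.3
top 390 slopes [0.019 0.016] ctr z 0.0765 far 0.0737 ear corner 0.0793
scene 297 slopes [0.004 0.007] ctr z 0.0781 far 0.0773 ear corner 0.079
```

```bash
python3 -m jog '[[0,0,0.3,0],[0,0,0.6,0],[0,0,0.9,0],[0,0,1.0,0],[0,0,1.0,0]]'
python3 -c "
from h import *
rim()"
```

```text
t: 11.37
eef_pos: [0.423, -0.3233, 0.0657]
tool_rot: [-0.0, 0.951, 0.31, 0.001]
contact_force: [-6.4, 4.5, 29.1]
gripper_width: 0.0
grasp_force: 14.8
top 255 slopes [0.159 0.147] ctr z 0.0873 far 0.0628 ear corner 0.1118
scene 62 slopes [0.131 0.145] ctr z 0.0894 far 0.0674 ear corner 0.1115
```

```bash
python3 -m jog '[[0,0,-1,0],[0,0,-3,0],[0,0,-6,0],[0,0,-10,0],[0,0,-12,0],[0,0,-12,0]]'
python3 - <<'E'
from h import *
rim()
im,P=cam("scene");cv2.imwrite("pics/s4.png",cv2.resize(im[130:220,170:290,::-1],None,fx=6,fy=6))
im,P=cam("top");q=P[185:270,315:400].reshape(-1,3);q=q[(q[:,2]>.092)&(q[:,2]<.16)];print(len(q),q.mean(0) if len(q) else 0)
E
```

```text
t: 11.97
eef_pos: [0.4247, -0.3243, 0.1876]
tool_rot: [0.002, 0.951, 0.311, 0.003]
contact_force: [0.7, 0.3, -0.7]
gripper_width: 0.001
grasp_force: 0.0
top 459 slopes [ 0.    -0.001] ctr z 0.0751 far 0.0752 ear corner 0.0751
scene 424 slopes [-0.004 -0.003] ctr z 0.0773 far 0.0779 ear corner 0.0767
32 [ 0.57894714 -0.20502721  0.10554043]
```

View pics/s4.png

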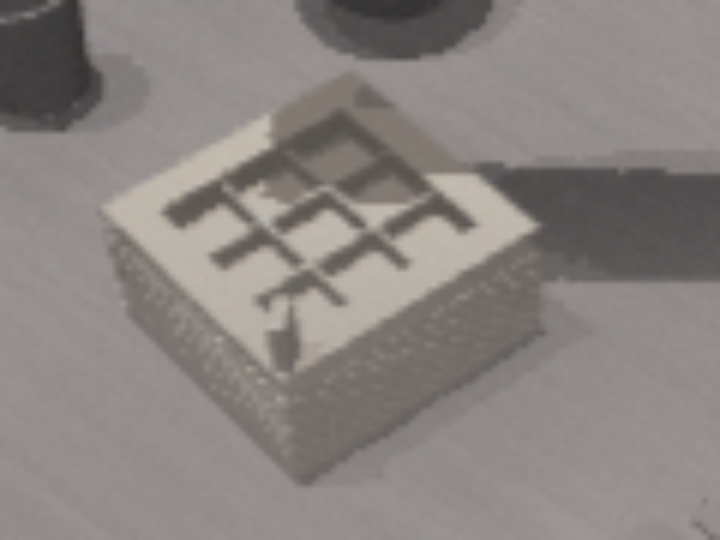

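The tray now sits level but about 12 mm proud of its nest: rim top is about 75 mm, with the ear at (285,340). I'll press it home evenly through the centre cup, with the fingers turned square to the cup.

```bash
python3 -m jog '[[4,-0.2,0,0.12],[8,-0.3,0,0.24],[10,-0.4,0,0.36],[10,-0.4,2,0.48],[10,-0.4,4,0.6],[10,-0.4,6,0.72],[10,-0.4,8,0.785],[10,-0.4,9,0.785],[10,-0.4,9,0.785],[10,-0.4,9,0.785]]'
python3 - <<'E'
from h import *
go(.503,-.2625,.055)
im,P=cam("scene"); Q=P.reshape(-1,3); c=Q[(abs(Q[:,0]-.503)<.06)&(abs(Q[:,1]+.262)<.06)&(Q[:,2]<.09)]
print(np.histogram(c[:,2],bins=np.arange(.03,.09,.004)))
E
```

```text
t: 13.0
eef_pos: [0.5001, -0.2603, 0.0927]
tool_rot: [-0.0, 0.997, -0.076, -0.001]
contact_force: [0.0, -0.5, 0.3]
gripper_width: -0.004
grasp_force: 0.0
shift cm [0.32 0.17 3.77]
y angle -98.69 spin None tcp [ 0.5001 -0.2603  0.0927]
(array([  0,   0,   0,   0,   0,   0,  66, 342, 117,  84, 142,  97,  31,
         0]), array([0.03 , 0.034, 0.038, 0.042, 0.046, 0.05 , 0.054, 0.058, 0.062,
       0.066, 0.07 , 0.074, 0.078, 0.082, 0.086]))
```

```bash
python3 -m jog '[[0.3,0.2,1.5,0],[0.3,0.2,3,0],[0.3,0.2,3.5,0],[0.3,0.2,4,0],[0.3,0.2,4.4,0],[0.3,0.2,4.4,0]]'
python3 -c "
from h import *
rim()"
```

```text
t: 13.55
eef_pos: [0.5043, -0.2635, 0.0538]
tool_rot: [-0.002, 0.997, -0.077, 0.002]
contact_force: [-10.2, 8.8, 44.0]
gripper_width: 0.003
grasp_force: 21.6
top 36 slopes [-0.039  0.002] ctr z 0.0709 far 0.0739 ear corner 0.068
scene 288 slopes [-0.062 -0.061] ctr z 0.0742 far 0.084 ear corner 0.0644
```

Pressing doesn't re-nest it: 44 N and still propped. I'll stop pressing and regrip the ear, then peel with a light grip so that corner rises while the far corner drops onto the stack.

```bash
python3 -m jog '[[0,0,-2,0],[0,0,-5,0],[0,0,-8,-0.12],[0,0,-10,-0.24],[0,0,-10,-0.36],[0,0,-10,-0.48],[0,0,-10,-0.6],[0,0,-10,-0.72],[0,0,-10,-0.785],[0,0,-10,-0.785]]' 0.3
python3 - <<'E'
from h import *
rim()
im,P=cam("scene"); Q=P.reshape(-1,3)
for n in("wrist","scene","top"):
    im,P=cam(n);Q=P.reshape(-1,3); m=(Q[:,2]>.082)&(Q[:,2]<.12)&(abs(Q[:,0]-.58)<.03)&(abs(Q[:,1]+.205)<.03); q=Q[m]
    if len(q)>5: print(n,len(q),cv2.minAreaRect((q[:,:2]*1000).astype(np.float32)),np.percentile(q[:,2],95))
go(.580,-.206,.18,-53.8)
E
```

```text
t: 14.48
eef_pos: [0.5037, -0.2631, 0.1502]
tool_rot: [0.0, 0.95, 0.312, 0.001]
contact_force: [0.8, 0.6, -0.5]
gripper_width: 0.348
grasp_force: 0.0
top 79 slopes [-0.066 -0.101] ctr z 0.0731 far 0.0864 ear corner 0.0597
scene 335 slopes [-0.063 -0.065] ctr z 0.0747 far 0.085 ear corner 0.0645
wrist 663 ((581.2327270507812, -204.60633850097656), (22.958120346069336, 10.012908935546875), 36.326839447021484) 0.09787362958826844
scene 39 ((582.0532836914062, -205.55039978027344), (21.969036102294922, 9.83710765838623), 33.96038055419922) 0.1014340123530902
top 33 ((581.3766479492188, -206.92176818847656), (21.99847412109375, 10.124441146850586), 37.797298431396484) 0.09880531955001101
shift cm [ 9.52 -0.07 -3.07]
y angle -53.86 spin -0.0011 tcp [ 0.5035 -0.2627  0.1494]
```

```bash
python3 -m jog '[[4,0,0,0],[8,0,0,0],[9.7,0,0,0],[9.7,0,0,0],[9.7,0,0,0],[9.7,0,3,0],[9.7,0,5,0],[9.7,0,6.5,0],[9.7,0,7.7,0],[9.7,0,7.7,0],[9.7,0,7.7,0]]' 0.3
python3 -m jog '[[0,0,0,0],[0,0,0,0],[0,0,0,0],[0,0,0,0],[0,0,0,0],[0,0,0,0]]' 0.79 20
```

```text
t: 15.7
eef_pos: [0.581, -0.2062, 0.0723]
tool_rot: [-0.0, 0.951, 0.31, -0.001]
contact_force: [0.6, -0.2, -0.1]
gripper_width: 0.35
grasp_force: 0.0
t: 16.2
eef_pos: [0.5823, -0.2058, 0.0733]
tool_rot: [0.0, 0.951, 0.311, 0.001]
contact_force: [-0.8, 0.2, 6.8]
gripper_width: 0.113
grasp_force: 21.1
```

```bash
python3 -m jog '[[0,0,0,0],[0,0,0,0],[0,0,0,0]]' 0.775 20
python3 -m jog '[[0,0,-0.3,0],[0,0,-0.6,0],[0,0,-0.9,0],[0,0,-1.2,0],[0,0,-1.2,0]]'
python3 -c "
from h import *
rim()"
```

```text
t: 16.45
eef_pos: [0.5823, -0.2058, 0.0733]
tool_rot: [0.0, 0.951, 0.311, 0.001]
contact_force: [-2.0, 0.8, 6.4]
gripper_width: 0.116
grasp_force: 16.7
t: 16.87
eef_pos: [0.5822, -0.2054, 0.085]
tool_rot: [0.0, 0.95, 0.311, 0.0]
contact_force: [0.1, -0.7, -1.1]
gripper_width: 0.11
grasp_force: 15.7
top 393 slopes [-0.063 -0.057] ctr z 0.0841 far 0.0937 ear corner 0.0746
scene 225 slopes [-0.08  -0.063] ctr z 0.0848 far 0.0961 ear corner 0.0734
```

```bash
python3 -m jog '[[0,0,0,0],[0,0,0,0]]' 0.77 20
python3 -m jog '[[0,0,0,0],[0,0,0,0]]' 0.767 20
python3 -m jog '[[0,0,0,0],[0,0,0,0]]' 0.764 20
python3 -c "
from h import *
rim()"
```

```text
t: 17.13
eef_pos: [0.5817, -0.2053, 0.0842]
tool_rot: [-0.0, 0.951, 0.311, -0.0]
contact_force: [0.7, -0.5, -0.0]
gripper_width: 0.118
grasp_force: 7.2
t: 17.3
eef_pos: [0.5817, -0.2054, 0.0843]
tool_rot: [-0.0, 0.951, 0.311, -0.0]
contact_force: [0.4, -0.7, -0.1]
gripper_width: 0.114
grasp_force: 2.0
t: 17.47
eef_pos: [0.5819, -0.2054, 0.0844]
tool_rot: [0.0, 0.951, 0.311, 0.0]
contact_force: [0.6, 0.5, -0.4]
gripper_width: 0.121
grasp_force: 0.0
top 380 slopes [0.001 0.005] ctr z 0.0752 far 0.0747 ear corner 0.0757
scene 230 slopes [ 0.004 -0.   ] ctr z 0.0776 far 0.0772 ear corner 0.0779
```

At closure 0.764 the pads release, and at 0.767 they hold about 2 N. I'll lower onto the ear, pinch at about 2–3 N so it can pivot, and lift.

```bash
python3 -m jog '[[0,0,0.4,0],[0,0,0.6,0],[0,0,0.6,0]]' 0.75 20
python3 -m jog '[[0,0,0,0],[0,0,0,0],[0,0,0,0],[0,0,0,0]]' 0.7675 20
python3 -m jog '[[0,0,-0.2,0],[0,0,-0.4,0],[0,0,-0.6,0],[-0.1,0,-0.8,0],[-0.1,0,-1.0,0],[-0.1,0,-1.0,0]]'
python3 -c "
from h import *
rim()"
```

```text
t: 17.82
eef_pos: [0.5814, -0.2052, 0.0777]
tool_rot: [-0.0, 0.951, 0.311, -0.0]
contact_force: [-0.2, 0.1, 0.4]
gripper_width: 0.127
grasp_force: 0.0
t: 18.15
eef_pos: [0.5818, -0.2054, 0.0784]
tool_rot: [-0.0, 0.951, 0.311, 0.0]
contact_force: [-0.2, -0.2, 0.1]
gripper_width: 0.12
grasp_force: 1.9
t: 18.65
eef_pos: [0.5812, -0.2062, 0.0889]
tool_rot: [0.0, 0.951, 0.311, 0.0]
contact_force: [0.1, -1.0, 0.5]
gripper_width: 0.117
grasp_force: 2.0
top 362 slopes [0.051 0.051] ctr z 0.079 far 0.0709 ear corner 0.0872
scene 203 slopes [0.031 0.054] ctr z 0.0801 far 0.0733 ear corner 0.0869
```

It pivots now: the far corner is down (top 71 mm) and the ear corner is rising. I'll continue the peel and hold.

```bash
python3 -m jog '[[0,0,-0.2,0],[0,0,-0.4,0],[-0.1,0,-0.6,0],[-0.1,0,-0.8,0],[-0.1,0,-1.0,0],[-0.2,0,-1.2,0],[-0.2,0,-1.2,0],[-0.2,0,-1.2,0]]'
python3 -c "
from h import *
rim()"
```

```text
t: 19.42
eef_pos: [0.5795, -0.2072, 0.1006]
tool_rot: [0.0, 0.951, 0.311, 0.0]
contact_force: [-0.1, -0.3, -0.5]
gripper_width: 0.121
grasp_force: 1.9
top 326 slopes [0.123 0.127] ctr z 0.0818 far 0.0618 ear corner 0.1018
scene 188 slopes [0.113 0.116] ctr z 0.0838 far 0.0654 ear corner 0.1021
```

The ear point is about 118 mm up with the far corner on the stack, so the peel condition is met. Tilt is 0.18 rad. I'll lower slightly to reduce it, then grip firmly and lift.

```bash
python3 -m jog '[[0,0,0.2,0],[0,0,0.4,0],[0,0,0.6,0],[0.1,0,0.8,0],[0.1,0,0.9,0],[0.1,0,0.9,0]]'
python3 -m jog '[[0,0,0,0],[0,0,0,0],[0,0,0,0],[0,0,0,0],[0,0,0,0]]' 1 40
python3 -c "
from h import *
rim()"
python3 -m jog '[[0,0,-0.3,0],[0,0,-0.6,0],[0,0,-1,0],[0,0,-1.5,0],[0,0,-2,0],[0,0,-2.5,0],[0,0,-3,0],[0,0,-4,0],[0,0,-5,0],[0,0,-6,0],[0,0,-7,0],[0,0,-7,0],[0,0,-7,0]]'
python3 -c "
from h import *
rim(zl=.1,zh=.2)
go(.562,.324,.17,-53.8)"
```

```text
t: 20.02
eef_pos: [0.5801, -0.2062, 0.091]
tool_rot: [-0.0, 0.95, 0.311, -0.0]
contact_force: [-0.4, 0.8, 1.1]
gripper_width: 0.118
grasp_force: 3.2
t: 20.43
eef_pos: [0.5801, -0.2065, 0.0914]
tool_rot: [-0.0, 0.951, 0.311, -0.0]
contact_force: [0.3, 0.9, -1.1]
gripper_width: 0.112
grasp_force: 41.3
top 346 slopes [0.089 0.084] ctr z 0.0762 far 0.0623 ear corner 0.0901
scene 200 slopes [0.075 0.085] ctr z 0.078 far 0.0652 ear corner 0.0908
t: 21.62
eef_pos: [0.5807, -0.2066, 0.1622]
tool_rot: [0.0, 0.95, 0.311, 0.001]
contact_force: [-0.9, -0.2, -1.3]
gripper_width: 0.108
grasp_force: 41.3
top 362 slopes [0.083 0.074] ctr z 0.1465 far 0.1339 ear corner 0.159
scene 241 slopes [0.084 0.086] ctr z 0.149 far 0.1355 ear corner 0.1626
shift cm [ 29.88 -43.85  -0.87]
y angle -53.79 spin 0.0001 tcp [ 0.5799 -0.2063  0.1611]
```

Free and firmly held at a tilt of about 0.12 rad. Now I'll carry it to the panel.

```bash
python3 -m jog '[[0.7,-1,0,0],[2,-3,0,0],[4,-6,0,0],[6,-9,0,0],[8,-12,0,0],[10,-14.7,0,0],[12,-17.6,0,0],[14,-20.5,0,0],[16,-23.5,0,0],[18,-26.4,0,0],[20,-29.3,0,0],[22,-32.3,0,0],[24,-35.2,0,0],[26,-38.1,0,0],[27.5,-40.3,0,0],[28.7,-42.1,0,0],[29.5,-43.3,0,0],[29.9,-43.8,0,0],[29.9,-43.8,0,0],[29.9,-43.8,0,0]]'
python3 -m jog '[[0,0,0.3,0],[0,0,0.8,0],[0,0,1.3,0],[0,0,1.7,0],[0,0,2,0],[0,0,2,0],[0,0,2,0],[0,0,2,0],[0,0,2,0],[0,0,2,0]]'
python3 - <<'E'
from h import *
rim(.484,.267,zl=.08,zh=.19)
go(.562,.324,.142,-53.8)
im,P=cam("scene"); cv2.imwrite("pics/s9.png",im[...,::-1])
im,P=cam("top"); Q=P[170:300,120:250].reshape(-1,3); q=Q[(Q[:,2]>.085)&(Q[:,2]<.137)&(Q[:,0]<.7)]; print(cv2.minAreaRect((q[:,:2]*1000).astype(np.float32)))
E
```

```text
t: 23.38
eef_pos: [0.5629, 0.3221, 0.1612]
tool_rot: [0.001, 0.951, 0.31, -0.0]
contact_force: [0.5, -1.0, -0.7]
gripper_width: 0.109
grasp_force: 41.3
t: 24.22
eef_pos: [0.5629, 0.3236, 0.1416]
tool_rot: [-0.0, 0.951, 0.311, 0.0]
contact_force: [0.5, 0.8, -0.8]
gripper_width: 0.113
grasp_force: 41.3
top 484 slopes [0.088 0.088] ctr z 0.1263 far 0.1122 ear corner 0.1404
scene 425 slopes [0.086 0.089] ctr z 0.1287 far 0.1147 ear corner 0.1427
shift cm [-0.05 -0.08 -0.04]
y angle -53.8 spin 0.0001 tcp [0.5629 0.3236 0.1416]
((488.17413330078125, 267.3874206542969), (161.43177795410156, 159.67645263671875), 81.20465087890625)
```

View pics/s9.png

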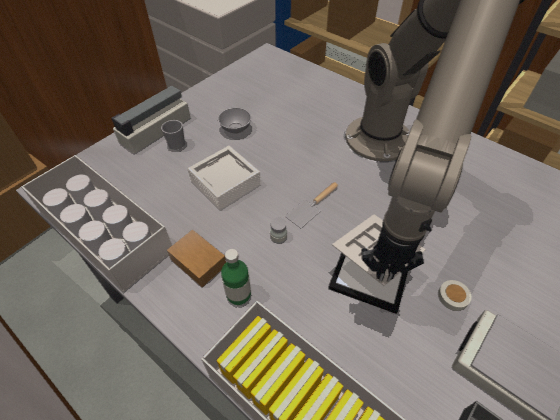

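The picture shows the tray held over the panel at about (375,250), the stack standing at (225,177), and the bystanders in place. The tray centre is about 4 mm off the panel's, tilt is 0.12 rad and the rim is at 0.123 m, so I'm handing in.

```bash
python3 -c "
from h import *
o=bot.get_obs();print(abs(o['joint_vel']).max(),o['grasp_force']);print(bot.hand_in())"
```

```text
0.002628381182717672 41.25797688961029
the job is handed in; nothing more can be done
None
```

Handed in at about 24 s with no verdict returned: tray held still over the panel, about 4 mm off centre, rim about 10 cm above it, tilt about 0.12 rad, stack and bystanders apparently unmoved; my first lift pulled it up level and broke the cling, so the corner-first peel (ear about 35 mm up, far corner on the stack) was done afterwards from a partly re-nested position.

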